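# Hitch the drawbar coupler onto the docking stand

### The job

Park the magazine cart's drawbar on its docking stand: swing the coupler's handle fully up, then lower the coupler over the ball, with the foot at the end of its bar between the prongs of the fork, keeping hold of it until it sits level and fully home. Then press the handle fully down so that it locks, and let go. Seat it gently by feel - the stand's height differs from day to day, so neither drop nor ram the coupler onto the stand - and leave the other things on the table where they are.

Things in the scene. Friction and masses are not known exactly. Their poses are not given: they have to be found in the camera images.
- coupler: Loose dark steel drawbar coupler, 0.6 to 0.9 kg, 194 mm long, lying level, right way up, on the table. Origin: centre of the underside of its round head (43 mm diameter, 37 mm high). +z up; +x runs from the head along the bar. Two cheeks, 24 mm wide over their outsides, z 16 to 45 mm, join the head (x = 12 mm) to the solid bar (from x = 86 mm). Centre of mass near x = 88 mm.
- socket (a point): Seat centre in the coupler's head, 17 mm above its underside: the ball's centre lies here when seated. The head is a socket open below: bore 30 mm for the 28 mm ball, mouth flared to about 37 mm over the lowest 5 mm, roof 31 mm above the underside.
- bar_grip (a point): Middle of the coupler's solid bar, at x = 118 mm, z = 27 mm in the coupler's frame: the place to grip it across its 24 mm width (fingers either side along y). The bar runs x 86 to 174 mm, z 16 to 38 mm. With the handle fully up, 70 mm along the bar from here towards the head are free above it.
- bar_foot (a point): Centre of the underside of the foot that hangs under the bar's far end, at x = 160 mm, z = 0 in the coupler's frame. The foot is 16 mm long (x), 14 mm wide (y), 18 mm high.
- handle_grip (a point): Centre of the black cross grip at the end of the coupler's handle: a round bar 16 mm thick and 34 mm long along the coupler's y. With the handle down it is at x = 89 mm, z = 52 mm in the coupler's frame; it swings about a hinge pin at x = 24 mm, z = 38 mm (radius 66.5 mm), upwards and towards the head.
- handle (a joint): Coupler's handle: 0 = fully down (locked), 1.35 = stop, fully up. Stays where left (stiff hinge, 0.08 N m, about 1.5 N at the grip). Below about 0.2 its hook closes the socket's mouth and the ball cannot go in. Pressed down over a seated ball, the hook wedges under the ball: the last 0.03 rad need clearly more force (5 to 10 N at the grip; 15 N is plenty); it then stays shut by friction.
- stand: Docking stand fixed to the table. Origin on the table, exactly below the ball; +x from the ball towards the fork, +z up. Foot plate 230 x 70 x 12 mm (x -35 to 195 mm); two columns carry a flat head, 206 x 46 mm, with a 28 mm steel ball on a neck at x = 0 and a fork at x = 160 mm. The head is clamped at a different height each time (see point ball_axis) and does not give under load.
- ball_axis (a point): Point on the foot plate's top (12 mm above the table) straight below the ball. The height of the ball itself is NOT reported and must be found by feel: a seated, level coupler has its underside somewhere from 76 to 112 mm above the table; the ball's centre is 17 mm and its top 31 mm above that level, the head's flat top 6 mm below it.
- fork_mark (a point): Point on the foot plate's top straight below the centre of the U-shaped fork, 160 mm from the ball's axis along the stand's x. The fork moves with the ball: its floor is 17 mm below the ball's centre, where the coupler's foot rests; its gap is 20 mm wide (y), flared at the top; its prongs end 13 mm above the floor.
- jar_paste: Bystander: low round jar with blue cap, 42 x 42 x 34 mm, between the work places; origin at the centre of its underside.
- solvent_bottle: Bystander: white shouldered bottle, 60 x 62 x 118 mm, back left; origin at the centre of its underside.
- magazine_b: Bystander: small slotted magazine box, 85 x 50 x 55 mm, left edge; origin at the centre of its underside.
- mini_vice: Bystander: small steel vice, 143 x 62 x 50 mm, back right; origin at the centre of its underside.
- clip_box: Bystander: small box with clear lid, 44 x 70 x 30 mm, right edge; origin at the centre of its underside.

How it is judged (in metres and radians):
On the way, in this order (a step that is already met when the one before it is completed fails the run):
1. the coupler's handle is swung up (past 1.1 rad) (value of joint handle above 1.1 rad), for 0.2 s.
2. with the handle still up (above 0.8 rad), the coupler bears on the stand, level, ball in its socket and foot in the fork, while the fingers still hold it (not by the handle) (horizontal distance between socket and stand below 0.0035 m and horizontal distance between bar_foot and fork_mark below 0.007 m and angle between coupler's own z axis and vertical below 0.035 rad and contact force between coupler and stand above 2 N and value of joint handle above 0.8 rad and contact force between the fingers and coupler above 1 N and distance between the grasp point and handle_grip above 0.07 m), for 0.05 s.
At the end, for the whole second after the job is handed in: The coupler rests on the stand, socket within 3.5 mm of the ball's axis, foot within 7 mm of the fork's centre, level within 2 degrees, at rest, and its handle is fully down (below 0.045 rad) (horizontal distance between socket and stand below 0.0035 m and horizontal distance between bar_foot and fork_mark below 0.007 m and angle between coupler's own z axis and vertical below 0.035 rad and contact force between coupler and stand above 2 N and value of joint handle below 0.045 rad and linear speed of coupler below 0.02 m/s); the robot touches nothing.
It fails at once if with the handle up, the coupler is rammed or dropped on the stand with more than 45 N (contact force between coupler and stand above 45 N and value of joint handle above 0.5 rad).
It fails at once if the coupler and stand are strained with more than 120 N in all, as by leaning hard on the handle (contact force between coupler and stand above 120 N).
It fails at once if a bystander is moved by more than 30 mm (distance of any of jar_paste, solvent_bottle, magazine_b, mini_vice, clip_box from where it was at the start of the episode above 0.03 m).
It also fails if it takes over 72 s, if anything falls off the work surface, if the arm or the gripper's body presses on something with over 40 N, if the wrist force passes 120 N, or if a joint passes its speed limit or range.

### The arm

A 6-joint arm with a two-finger parallel gripper is mounted at the origin on the work surface; the furniture and walls round the work are solid. World frame = base frame: x ahead of the robot, y to its left, z up, the work surface at z = 0. Lengths are in mm, angles in rad, forces in N, time in s.
With the tool pointing down it reaches from about 325 to 750 mm from the base axis. Payload 7.6 kg.
Tool frame: the origin (TCP) lies between the finger pads; the fingertips stand 19 mm ahead of it and the grasp point (between the pads) is the TCP (arm.nose_length is the distance from the TCP to the fingertips, in mm); y points along the fingers, z is the direction in which the jaws open and shut, and the axes are right-handed (so a half turn about y gives the same grasp; the last joint's range is limited). The gripper opens to 85 mm and grips with 20 to 120 N. Pads are 22 mm wide; open, the fingers measure 114 mm over their backs; the gripper's body (76 mm by 85 mm) begins 54 mm behind the grasp point. The pads swing forward as they close: fully open they stand 13 mm farther back than shut.
Start: joints at [1.211, 0.052, 1.401, -0, 1.689, -0.07], TCP at [150.007, 503.132, 250.323] pointing down, gripper open.
Joint ranges: [-2.9, 2.9], [-0.91, 2.17], [0.12, 2.37], [-1.06, 4.2], [0.26, 2.73], [-2.93, 2.93]. Speed limits (rad/s): [2.57, 2.57, 3.01, 3.14, 3.14, 3.14].

### API

Orientations are given as a unit quaternion [w, x, y, z].
In Python, from plant import arm, move_gripper, vision, job gives the robot as it stands. Calls block until the motion is done:
- arm.move_ptp(position, orientation): joint-space move of the TCP to a pose.
- arm.move_l(position, orientation=None, vel=150, until_force=None): straight line of the TCP; orientation=None keeps the orientation; vel is the mean speed in mm/s. With until_force (N) it stops when the force on the tool has changed by that much, and returns True; else False.
- arm.move_j(angles): joint-space move.
- move_gripper(opening): opening from 0.0 (shut) to 1.0 (fully open); the grip force is fixed at half the most; returns when the fingers have stopped.
- arm.pause(seconds).
- arm.inverse_kinematics(position, orientation): joint angles nearest the present ones, or None.
- arm.read_state(): the state.
- vision.camera(name): name is "scene" or "side" or "wrist"; returns a dict with "pixels" (400x640x3 uint8, blue, green, red), "fx", "fy", "cx", "cy" (pixels), "R" (3x3) and "t" (3): a world point X has camera coordinates R X + t. Camera axes: x right, y down, z forward; pixel columns grow to the right and rows downward; lengths in mm; the calibration is good to about 2 mm. A picture is of the moment at which its call begins. There is no depth.
A pose or a line that the arm cannot do raises arm.Unreachable and nothing moves.
- job.job_done(): hands the job in, once; it reports no verdict.
The state is a dict: "time": time; "joint_pos": joint angles; "joint_vel": joint speeds; "effort": joint torques, N m; "eef_pos": TCP position; "eef_rot": TCP orientation; "force": force on the tool from outside, world axes, zero at the start; "wrist_torque": the same for the moment, N m; "width": opening from 0.0 (shut) to 1.0 (fully open).
Only numpy, scipy, OpenCV 4.12 (cv2) and the standard library are available. Lean on these libraries where they do the work, as an engineer would, in place of code of your own. Each camera call takes 0.05 s, during which the arm holds its last target.

## Working session

There is one attempt and no reset: what is moved stays moved. The work goes in short steps, each a Python script; the robot and the scene stay as the last script left them, time stands still between calls to the robot, and variables do not carry over. Pictures are saved under pics/ and viewed, and the job is handed in when it is done.

```bash
ls; mkdir -p pics
python3 - <<'E'
from plant import arm, move_gripper, vision, job
import cv2,numpy as np
for n in ["scene","side","wrist"]:
    c=vision.camera(n); cv2.imwrite(f"pics/a_{n}.png",c["pixels"])
    R=np.array(c["R"]);t=np.array(c["t"]);print(n,c["fx"],c["fy"],c["cx"],c["cy"],(-R.T@t).round(),R.round(3).tolist())
s=arm.read_state();print(s)
E
```

```text
pics
scene 391.2126597874127 391.2126597874127 319.3793205479045 204.39764145874003 [-106. -696.  676.] [[0.726, -0.687, -0.004], [-0.4, -0.419, -0.815], [0.559, 0.594, -0.579]]
side 497.81896357821586 497.81896357821586 318.6235897138175 202.61432116963073 [ -134. -1161.   939.] [[0.885, -0.465, 0.006], [-0.26, -0.506, -0.822], [0.386, 0.726, -0.569]]
wrist 326.50339693740386 326.50339693740386 317.8573381241263 198.92785641992987 [ 79. 524. 373.] [[0.286, 0.958, -0.002], [0.916, -0.272, 0.296], [0.283, -0.086, -0.955]]
{'time': 0.15, 'joint_pos': array([ 1.21070311e+00,  5.26843491e-02,  1.40149988e+00, -5.04977817e-06,
        1.68860432e+00, -7.02996637e-02]), 'joint_vel': array([ 0.00104712, -0.00121663, -0.0021699 ,  0.00148659,  0.0008738 ,
        0.00081248]), 'effort': array([ 6.53935458e-04, -3.81952286e+01, -3.60424519e+01, -7.01256226e-05,
        4.68277503e-03,  5.70319685e-07]), 'eef_pos': array([149.92637739, 502.91930551, 249.66570387]), 'eef_rot': array([-0.69928328,  0.70011016, -0.10218809,  0.10201098]), 'force': array([ 0.08604301,  0.8212011 , -0.2217014 ]), 'wrist_torque': array([ 0.0306479 ,  0.0078234 , -0.02678566]), 'width': 1.0040331281788395}
```

View pics/a_scene.png

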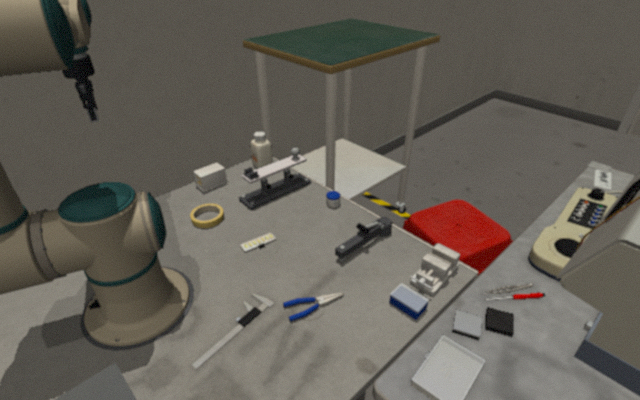

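View pics/a_side.png

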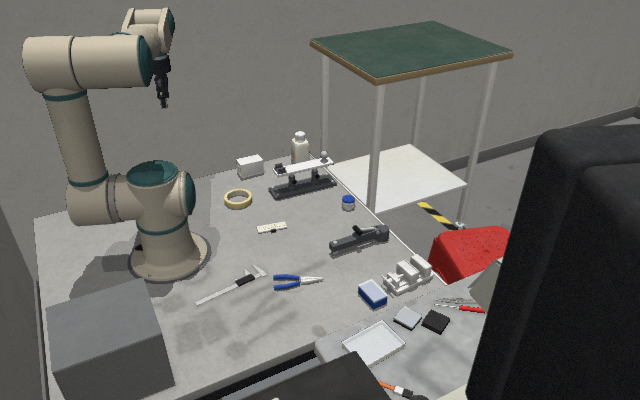

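View pics/a_wrist.png

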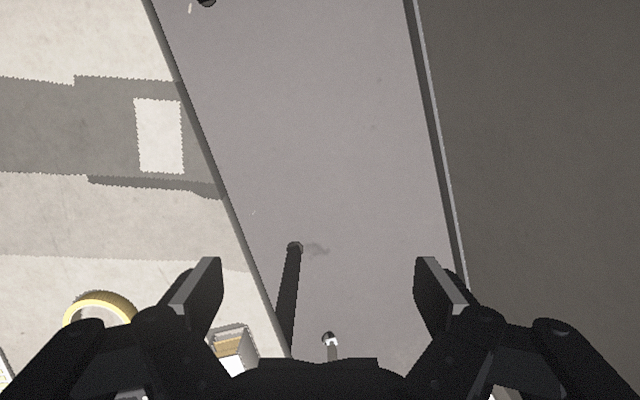

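Scene: coupler at about (365,238), handle and head on the right; stand at about (275,180), ball at (295,152) right, fork at (247,176) left. I'll enlarge both.

Run:
```python
import cv2,numpy as np
def crop(n,x0,y0,x1,y1,k):
    im=cv2.imread(f"pics/a_{n}.png")[y0:y1,x0:x1]
    return cv2.resize(im,(400,300),interpolation=cv2.INTER_CUBIC)
a=np.hstack([crop("scene",230,120,350,210,0),crop("scene",320,195,420,270,0)])
b=np.hstack([crop("side",260,125,380,215,0),crop("side",310,200,410,275,0)])
cv2.imwrite("pics/b.png",np.vstack([a,b]))
```

```text
(no output)
```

View pics/b.png

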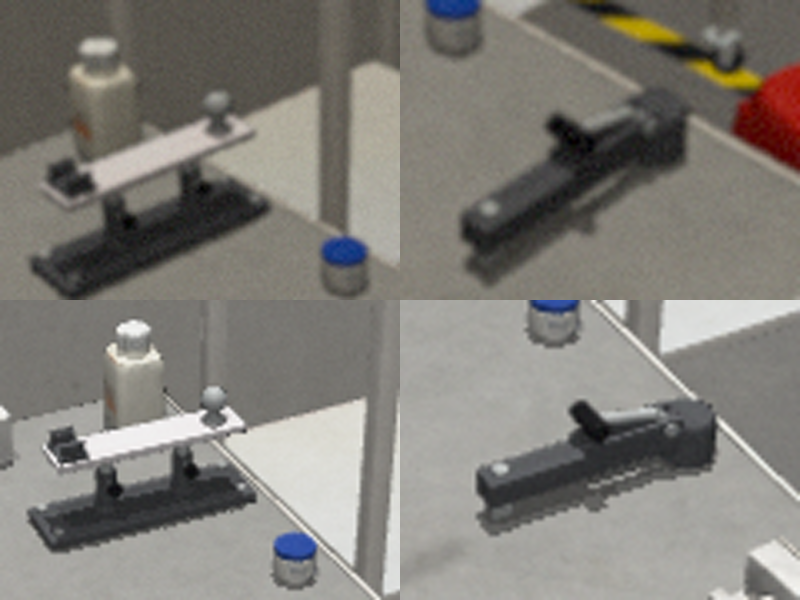

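```bash
cat > h.py <<'E'
from plant import arm, move_gripper, vision, job
import cv2,numpy as np
def ray(c,u,v):
    R=np.array(c["R"]);t=np.array(c["t"])
    d=R.T@np.array([(u-c["cx"])/c["fx"],(v-c["cy"])/c["fy"],1]);return -R.T@t,d/np.linalg.norm(d)
def tri(rs):
    A=np.zeros((3,3));b=np.zeros(3)
    for o,d in rs:
        P=np.eye(3)-np.outer(d,d);A+=P;b+=P@o
    x=np.linalg.solve(A,b);return x,[np.linalg.norm((np.eye(3)-np.outer(d,d))@(x-o)) for o,d in rs]
def plane(c,u,v,z):
    o,d=ray(c,u,v);return o+d*(z-o[2])/d[2]
def proj(c,X):
    p=np.array(c["R"])@np.asarray(X,float)+np.array(c["t"]);return np.array([c["fx"]*p[0]/p[2]+c["cx"],c["fy"]*p[1]/p[2]+c["cy"]])
def quat(yaw,tilt=0):
    """tool down; jaw (tool z) axis horizontal along yaw"""
    from scipy.spatial.transform import Rotation as Ro
    z=np.array([np.cos(yaw),np.sin(yaw),0]);y=np.array([0,0,-1.]);x=np.cross(y,z)
    M=np.c_[x,y,z]
    q=Ro.from_matrix(M).as_quat();return np.array([q[3],q[0],q[1],q[2]])
def shot(n,f,box=None):
    c=vision.camera(n);im=c["pixels"]
    if box: x0,y0,x1,y1=box;im=cv2.resize(im[y0:y1,x0:x1],None,fx=min(800/(x1-x0),600/(y1-y0)),fy=min(800/(x1-x0),600/(y1-y0)),interpolation=cv2.INTER_CUBIC)
    cv2.imwrite(f"pics/{f}.png",im);return c
E
python3 - <<'E'
from h import *
a=vision.camera("scene");b=vision.camera("side")
for n,p,q in [("ball",(295.1,150.6),(323.9,154.1)),("fork",(251.6,173.4),(279.8,168.5)),("head",(385.5,221.2),(383,227.5)),("bolt",(342.5,247),(335,241.75)),("grip",(362.75,228.25),(357,230.25))]:
    x,e=tri([ray(a,*p),ray(b,*q)]);print(n,x.round(1),np.round(e,1))
from scipy.spatial.transform import Rotation as Ro
q=arm.read_state()["eef_rot"];M=Ro.from_quat(q[[1,2,3,0]]).as_matrix();print(M.round(3))
E
```

```text
ball [570. 129. 121.] [0. 0.]
fork [407.1 128.  109. ] [0.5 0.5]
head [ 581.2 -220.2   42.4] [1.9 1.9]
bolt [ 420.5 -217.1   47.2] [1.1 1.1]
grip [ 493.  -216.5   63.2] [0.2 0.2]
[[ 0.958 -0.     0.286]
 [-0.286 -0.001  0.958]
 [-0.    -1.    -0.001]]
```

Run:
```python
from h import *
q=quat(np.pi/2)
arm.move_ptp([455,129,260],q); c=shot("wrist","w_stand"); print(arm.read_state()["time"])
print([proj(c,p).round() for p in ([570,129,121],[407,128,105])])
np.save("cs.npy",c,allow_pickle=True)
arm.move_ptp([460,-217,250],q); c=shot("wrist","w_coup"); print(arm.read_state()["time"],arm.read_state()["eef_pos"])
np.save("cc.npy",c,allow_pickle=True)
print([proj(c,p).round() for p in ([581,-220,37],[420,-217,38])])
```

```text
2.0583
[array([318., 309.]), array([317., 130.])]
3.4083 [ 460.4518038  -215.88138864  250.13558661]
[array([315., 273.]), array([318., 132.])]
```

View pics/w_stand.png

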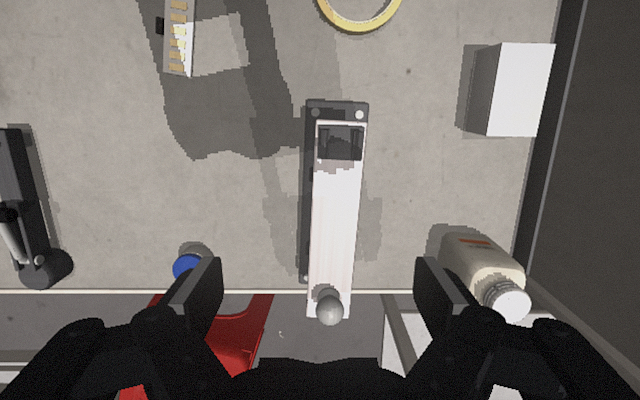

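View pics/w_coup.png

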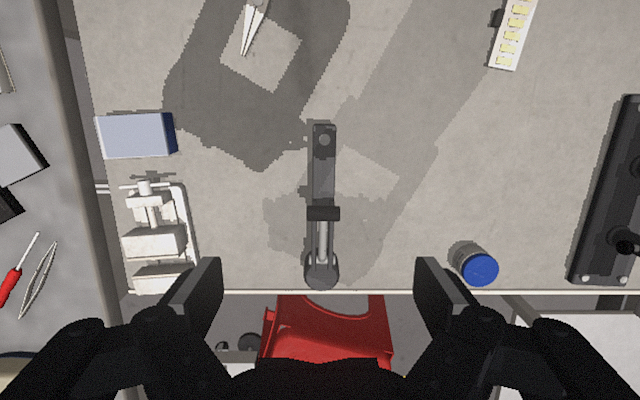

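Wrist views: stand ball (330,310), fork (341,142); coupler head (321,271), end bolt (323,140), grip (323,213). Zoom for accurate pixels.

Run:
```python
import cv2,numpy as np
a=cv2.imread("pics/w_stand.png");b=cv2.imread("pics/w_coup.png")
f=lambda im,x,y,w,h,W,H:cv2.resize(im[y:y+h,x:x+w],(W,H),interpolation=cv2.INTER_CUBIC)
# scale 5 stand ends; coupler
cv2.imwrite("pics/z1.png",np.hstack([f(a,295,95,80,80,400,400),f(a,290,270,80,80,400,400)]))
cv2.imwrite("pics/z2.png",np.hstack([f(b,290,110,70,100,420,600),f(b,290,200,60,100,360,600)]))
```

```text
(no output)
```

View pics/z1.png

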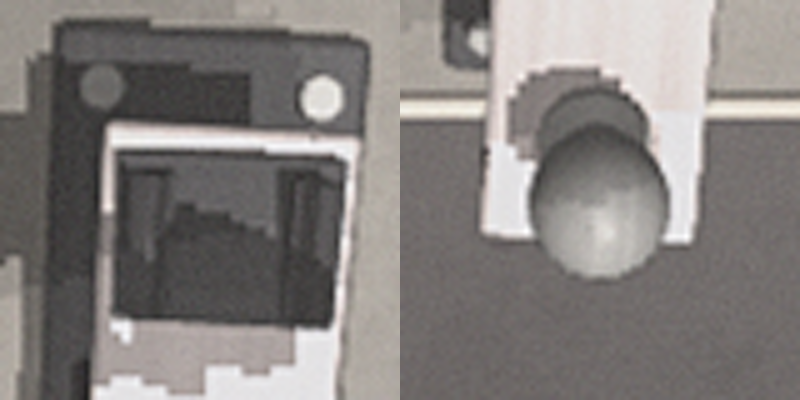

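View pics/z2.png

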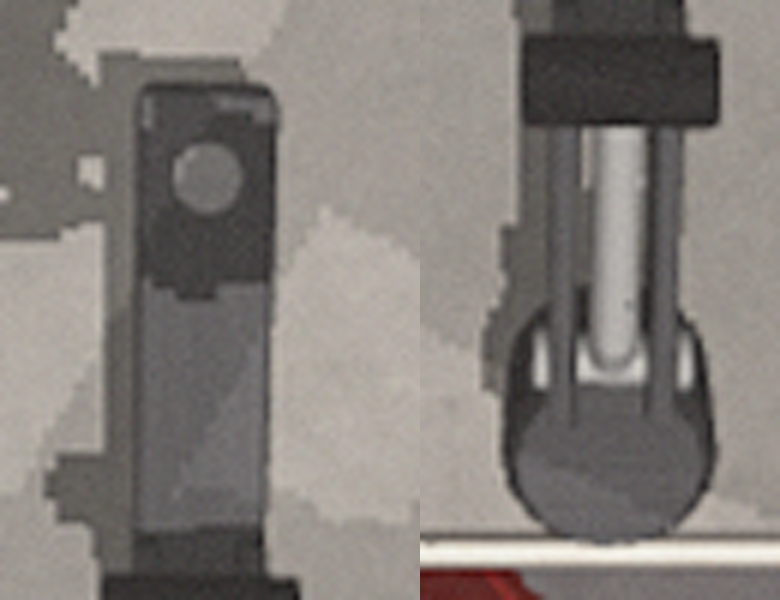

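Run:
```python
from h import *
cs=np.load("cs.npy",allow_pickle=True).item();cc=np.load("cc.npy",allow_pickle=True).item()
a=vision.camera("scene");b=vision.camera("side")
x,e=tri([ray(cs,329.9,310.2),ray(a,295.1,150.6),ray(b,323.9,154.1)]);print("ball",x.round(1),np.round(e,1))
for z in (90,98,104):
    A=plane(cs,341.9,120.3,z);B=plane(cs,327.5,317.8,z)
    d=A-B;L=np.linalg.norm(d);u=d/L
    l=plane(cs,295+107/5,95+128/5,z);r=plane(cs,295+362/5,95+135/5,z)
    print("z",z,"L",L.round(1),"W",np.linalg.norm(l-r).round(1),"yaw",np.degrees(np.arctan2(d[1],d[0])).round(2),"ball",(B+23*u).round(1),"fork",(A-23*u).round(1))
for z in (117,121,125): print("ball@",z,plane(cs,329.9,310.0,z).round(1), "fork floor",plane(cs,340.6,142.4,z-17).round(1))
# coupler
bolt=plane(cc,290+208/6,110+178/6,39);
e1=plane(cc,290+(138+276)/12,110+88/6,38);
m2=plane(cc,290+(133+270)/12,110+525/6,38)
print("bolt",bolt,"barend",e1,"mid at cheek",m2)
print("bar w",plane(cc,290+138/6,110+200/6,38)-plane(cc,290+274/6,110+200/6,38))
hb=[plane(cc,290+(x-420)/6,200+y/6,37) for x,y in ((515,462),(706,462),(612,540))]
print("head L,R,front",np.round(hb,1))
g=[plane(cc,290+(x-420)/6,200+y/6,52) for x,y in ((523,82),(720,82))];print("grip",np.round(g,1),np.mean(g,axis=0))
```

```text
ball [577.3 140.1 113.8] [0.4 1.4 1.1]
z 90 L 204.4 W 44.8 yaw 177.03 ball [580.9 140.3  90. ] fork [422.6 148.5  90. ]
z 98 L 198.9 W 43.5 yaw 177.03 ball [574.8 140.   98. ] fork [422.1 147.9  98. ]
z 104 L 194.7 W 42.6 yaw 177.03 ball [570.2 139.8 104. ] fork [421.7 147.5 104. ]
ball@ 117 [574.5 140.3 117. ] fork floor [417.6 148.3 100. ]
ball@ 121 [571.6 140.2 121. ] fork floor [417.1 148.  104. ]
ball@ 125 [568.7 140.  125. ] fork floor [416.6 147.7 108. ]
bolt [ 427.09091364 -210.1520284    39.        ] barend [ 412.26501424 -210.4143593    38.        ] mid at cheek [ 488.82968824 -210.82200528   38.        ]
bar w [  0.03696872 -23.17240477   0.        ]
head L,R,front [[ 586.1 -230.9   37. ]
 [ 586.  -193.7   37. ]
 [ 603.4 -211.9   37. ]]
grip [[ 502.3 -228.1   52. ]
 [ 502.2 -193.8   52. ]] [ 502.23681251 -210.9588053    52.        ]
```

```bash
cat >> h.py <<'E'
from scipy.spatial.transform import Rotation as Ro
def qt(yaw,phi):
    """coupler yaw (its +x heading), tool tilted phi about coupler y; phi>0: fingers point towards head. jaw axis: -coupler y side so that it is ~ world +y for yaw~pi"""
    cx=np.array([np.cos(yaw),np.sin(yaw),0]);cy=np.array([-np.sin(yaw),np.cos(yaw),0])
    z=-cy;y=-np.sin(phi)*cx-np.cos(phi)*np.array([0,0,1.]);x=np.cross(y,z)
    q=Ro.from_matrix(np.c_[x,y,z]).as_quat();return q[[3,0,1,2]]
def hg(o,yaw,th):
    """handle grip in world for coupler origin o"""
    a=th+np.arctan2(14,65);r=66.5
    lx=24+r*np.cos(a);lz=38+r*np.sin(a)
    return np.array([o[0]+lx*np.cos(yaw),o[1]+lx*np.sin(yaw),o[2]+lz])
E
python3 - <<'E'
from h import *
cc=np.load("cc.npy",allow_pickle=True).item()
a=vision.camera("scene");b=vision.camera("side")
x,e=tri([ray(cc,323.6,213.7),ray(a,362.75,228.25),ray(b,357,230.25)]);print("grip",x.round(1),np.round(e,1))
x,e=tri([ray(cc,290+208/6,110+178/6),ray(a,342.5,247),ray(b,335,241.75)]);print("bolt",x.round(1),np.round(e,1))
o=np.array([586,-212,0.]);yaw=np.radians(179.7)
print(hg(o,yaw,0))
for p in (.7,.6,.5,.3,0,-.3,-.5,-.7,-.9):
    print(p,[None if (j:=arm.inverse_kinematics(hg(o,yaw,th),qt(yaw,p))) is None else np.round(j,2) for th in (0.,.7,1.35)])
E
```

```text
grip [ 498.9 -210.9   57.2] [1.4 0.9 1.8]
bolt [ 426.3 -210.3   39.7] [0.7 1.8 1.8]
[ 496.99203167 -211.53395111   52.00197905]
0.7 [array([-0.66, -0.04,  2.05,  0.69,  0.67, -2.68]), array([-0.63, -0.06,  1.98,  0.61,  0.72, -2.55]), array([-0.58,  0.02,  1.87,  0.56,  0.72, -2.46])]
0.6 [array([-0.63, -0.03,  2.  ,  0.52,  0.73, -2.51]), array([-0.6 , -0.04,  1.92,  0.46,  0.8 , -2.41]), array([-0.55,  0.04,  1.81,  0.42,  0.81, -2.33])]
0.5 [array([-0.6 ,  0.  ,  1.94,  0.38,  0.81, -2.38]), array([-0.57, -0.  ,  1.85,  0.34,  0.89, -2.3 ]), array([-0.53,  0.08,  1.74,  0.31,  0.91, -2.23])]
0.3 [array([-0.54,  0.09,  1.8 ,  0.18,  1.  , -2.19]), array([-0.52,  0.09,  1.71,  0.17,  1.08, -2.14]), array([-0.48,  0.17,  1.59,  0.15,  1.11, -2.1 ])]
0 [array([-0.47,  0.25,  1.59, -0.  ,  1.3 , -2.04]), array([-0.45,  0.27,  1.49, -0.  ,  1.39, -2.02]), array([-0.42,  0.35,  1.35, -0.  ,  1.44, -1.99])]
-0.3 [array([-0.41,  0.45,  1.36, -0.12,  1.61, -1.97]), array([-0.4 ,  0.47,  1.25, -0.11,  1.69, -1.96]), array([-0.38,  0.56,  1.1 , -0.11,  1.76, -1.95])]
-0.5 [array([-0.38,  0.6 ,  1.21, -0.18,  1.81, -1.95]), array([-0.37,  0.61,  1.1 , -0.18,  1.9 , -1.95]), array([-0.35,  0.71,  0.93, -0.18,  1.97, -1.95])]
-0.7 [array([-0.36,  0.74,  1.06, -0.25,  2.  , -1.95]), array([-0.35,  0.76,  0.94, -0.25,  2.09, -1.97]), array([-0.33,  0.87,  0.75, -0.25,  2.18, -1.97])]
-0.9 [array([-0.34,  0.88,  0.91, -0.33,  2.19, -1.98]), array([-0.33,  0.91,  0.8 , -0.34,  2.28, -2.01]), array([-0.32,  1.03,  0.58, -0.36,  2.38, -2.03])]
```

Run:
```python
from h import *
o=np.array([587,-211.3,1.]);yaw=np.radians(179.7)
ph=0.65
g=hg(o,yaw,0.02);q=qt(yaw,ph)
back=-np.array([0.605,0,-0.796]) # approach from behind along pointing
move_gripper(0.65)
arm.move_ptp(g+back*80,q)
print(arm.move_l(g,vel=100,until_force=8),arm.read_state()["eef_pos"],g)
s=arm.read_state();print(s["time"],s["force"])
move_gripper(0.0)
s=arm.read_state();print(s["time"],s["width"]*85,s["eef_pos"],s["force"],s["wrist_torque"])
shot("side","g1",(280,170,440,290));
```

```text
False [ 498.60095383 -211.00108873   54.91158142] [ 498.28504997 -210.83548536   54.29927584]
5.75 [-0.74443713  1.29215085 -0.28496361]
6.0667 32.88749725690955 [ 498.36541021 -211.09613139   54.88819701] [-2.29112607  0.35393128  2.47405834] [-0.02628377  0.3356792   0.05250103]
```

View pics/g1.png

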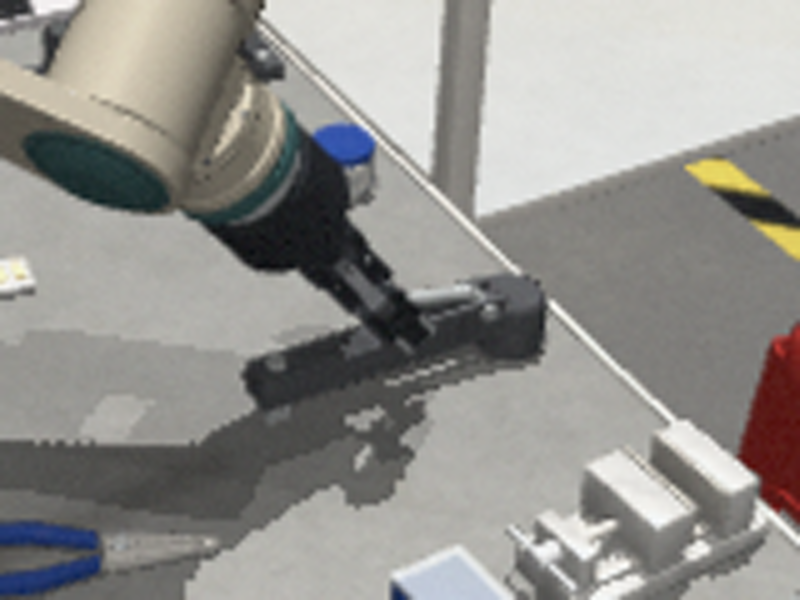

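Fingers hold the grip (33 mm ≈ 34 mm), about (400,310) in the crop. Swing it up.

Run:
```python
from h import *
o=np.array([587,-211.3,1.]);yaw=np.radians(179.7)
off=arm.read_state()["eef_pos"]-hg(o,yaw,0.02); off=np.clip(off,-1,1)
for th in (.25,.5,.75,1.0,1.2,1.33):
    arm.move_l(hg(o,yaw,th),qt(yaw,0.65-th+.02),vel=60)
    s=arm.read_state();print(th,s["time"],s["force"].round(1),s["wrist_torque"].round(2),s["width"]*85)
arm.pause(.2)
shot("side","g2",(280,150,440,270))
```

```text
0.25 6.5833 [ 3.  -2.1  0.2] [-0.4  -0.43  0.02] 32.97818083754907
0.5 7.0083 [ 1.9 -0.9 -1.1] [-0.26 -0.34  0.1 ] 32.514485849247784
0.75 7.4333 [ 1.7  1.4 -1.8] [ 0.1  -0.23  0.02] 32.76158480739077
1.0 7.8583 [ 1.1 -0.1 -4. ] [ 0.18 -0.21 -0.05] 32.65838056711164
1.2 8.2333 [-1.5 -0.4 -4.1] [ 0.01 -0.34  0.03] 32.59487247827134
1.33 8.525 [-1.1  0.1 -6.4] [ 0.04 -1.   -0.06] 32.90651389654122
```

View pics/g2.png

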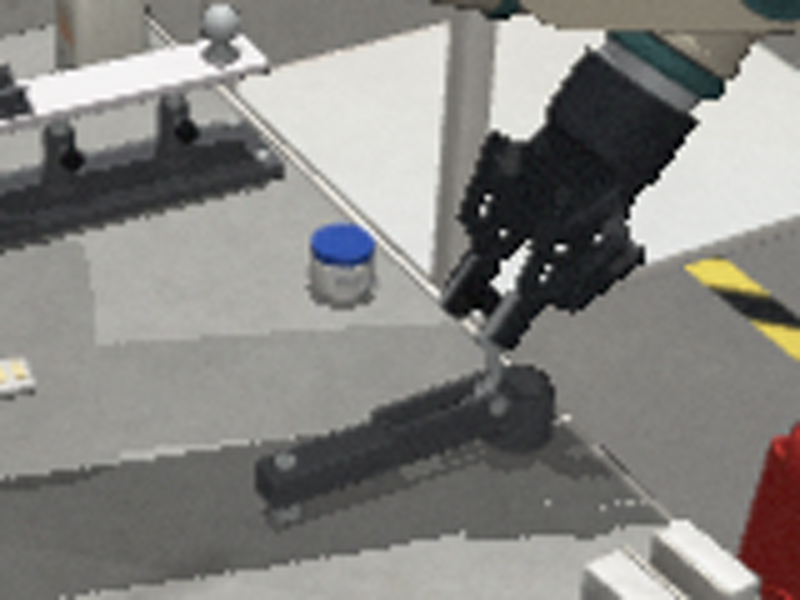

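Handle is vertical at (490,355), held at the stop. Release, back off, then look at the coupler from above.

Run:
```python
from h import *
yaw=np.radians(179.7)
move_gripper(0.7)
p=arm.read_state()["eef_pos"];phi=.65-1.31
arm.move_l(p+80*np.array([-np.sin(phi),0,np.cos(phi)]),vel=200)
arm.move_ptp([460,-212,260],quat(np.pi/2)); arm.pause(.3)
c=shot("wrist","w2");np.save("c2.npy",c,allow_pickle=True)
shot("side","g3",(280,150,440,270))
im=c["pixels"];f=lambda x,y,w,h,W,H:cv2.resize(im[y:y+h,x:x+w],(W,H),interpolation=cv2.INTER_CUBIC)
cv2.imwrite("pics/z3.png",np.hstack([f(290,110,70,100,420,600),f(290,200,60,100,360,600)]))
print(arm.read_state()["time"])
```

```text
11.2
```

View pics/z3.png

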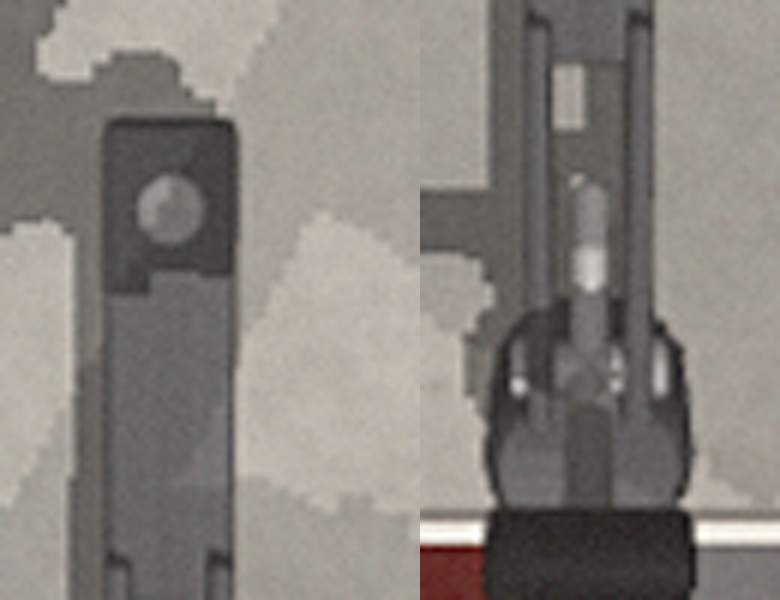

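View pics/g3.png

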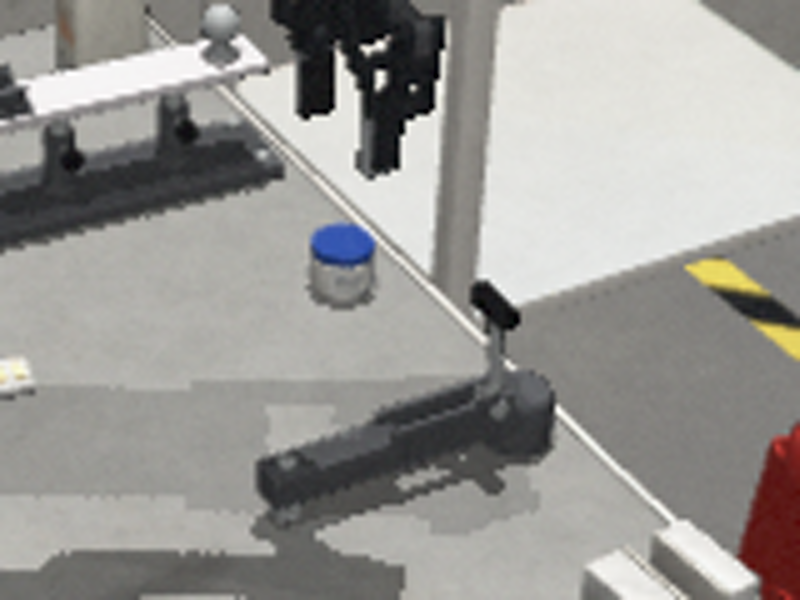

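Run:
```python
from h import *
cc=np.load("c2.npy",allow_pickle=True).item()
for n,u,v,z in (("end174",318.4,130,38),("foot160 bolt",318.3,145,39),("m1",318.3,160,38),("m2 ",318.4,200,38),("x86",318.4,202.8,38),
  ("headL",290+(497-420)/6,200+470/6,37),("headR",290+(684-420)/6,200+470/6,37),("cheekL",290+(525-420)/6,200+100/6,45),("cheekR",290+(656-420)/6,200+100/6,45)):
    print(n,plane(cc,u,v,z).round(1))
print(cc["R"]); print(arm.read_state()["eef_pos"])
```

```text
end174 [ 418.1 -212.4   38. ]
foot160 bolt [ 433.5 -212.5   39. ]
m1 [ 449.6 -212.5   38. ]
m2  [ 494.3 -212.3   38. ]
x86 [ 497.5 -212.3   38. ]
headL [ 593.  -230.9   37. ]
headR [ 593.  -193.5   37. ]
cheekL [ 511.3 -224.3   45. ]
cheekR [ 511.3 -200.2   45. ]
[[-6.11142548e-04  9.99999767e-01 -3.05548628e-04]
 [ 9.55520080e-01  6.74073149e-04  2.94925281e-01]
 [ 2.94925418e-01 -1.11716462e-04 -9.55520269e-01]]
[ 460.26376258 -211.98787465  259.67221116]
```

Run:
```python
from h import *
L=[]
for i,x in enumerate((640,500)):
    arm.move_ptp([x,140,290],quat(np.pi/2)); arm.pause(.35)
    c=shot("wrist",f"b{i}");L.append(c);np.save(f"b{i}.npy",c,allow_pickle=True)
    u,v=proj(c,[577,140,113]).round().astype(int);print(u,v,arm.read_state()["time"])
    x0,y0=max(u-40,0),max(v-40,0);im=c["pixels"][y0:y0+80,x0:x0+80];cv2.imwrite(f"pics/bz{i}.png",cv2.resize(im,(400,400),interpolation=cv2.INTER_CUBIC));print(x0,y0)
cv2.imwrite("pics/bz.png",np.hstack([cv2.imread(f"pics/bz{i}.png") for i in (0,1)]))
```

```text
320 111 13.075
280 71
319 253 14.0917
279 213
```

View pics/bz.png

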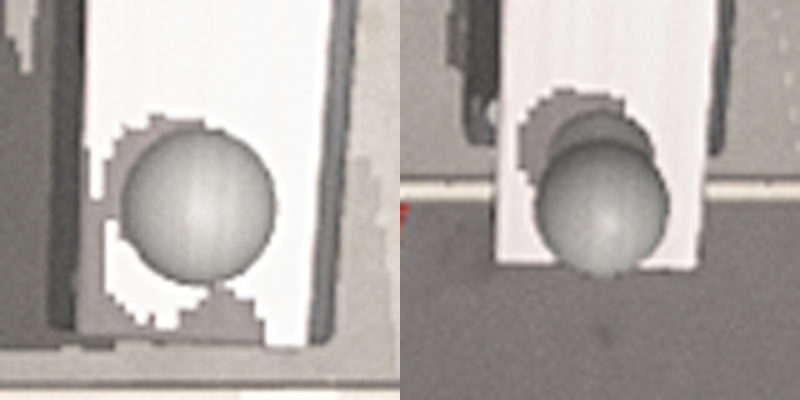

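View pics/b1.png

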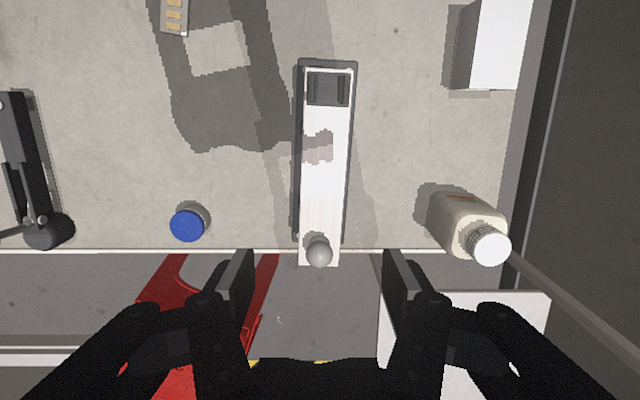

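Run:
```python
from h import *
b=[np.load(f"b{i}.npy",allow_pickle=True).item() for i in (0,1)];cs=np.load("cs.npy",allow_pickle=True).item()
x,e=tri([ray(b[0],319.8,112.3),ray(b[1],319.4,254.5),ray(cs,329.9,310.1)]);print(x.round(1),np.round(e,1))
x,e=tri([ray(b[0],319.8,112.3),ray(b[1],319.4,254.5)]);print(x.round(1),np.round(e,1))
z=x[2]
print([plane(c,*p,z).round(1) for c,p in ((b[0],(319.8,112.3)),(b[1],(319.4,254.5)))])
im=b[1]["pixels"][60:115,295:360];cv2.imwrite("pics/fk.png",cv2.resize(im,None,fx=10,fy=10,interpolation=cv2.INTER_CUBIC))
```

```text
[578.5 140.4 112. ] [0.2 0.3 0.3]
[578.4 140.4 113.1] [0.1 0.1]
[array([578.4, 140.2, 113.1]), array([578.4, 140.5, 113.1])]
```

View pics/fk.png

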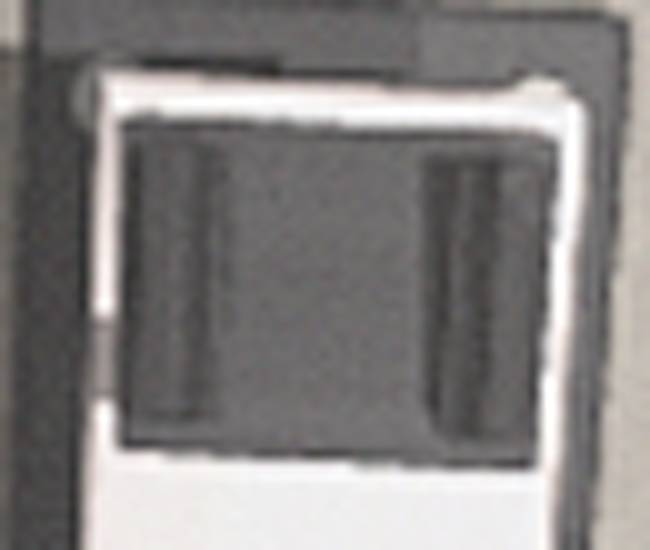

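Run:
```python
from h import *
c=np.load("b1.npy",allow_pickle=True).item()
B=np.array([578.4,140.4])
for u,v,z in ((327.2,89,96),(328,89,96),(327,88.5,103)):
    F=plane(c,u,v,z)[:2];d=F-B;print(F.round(1),np.linalg.norm(d).round(1),np.degrees(np.arctan2(d[1],d[0])).round(2))
```

```text
[418.6 147.5] 159.9 177.46
[418.6 148.2] 160.0 177.19
[418.4 147.1] 160.2 177.59
```

Run:
```python
from h import *
q=quat(np.pi/2)
move_gripper(0.7)
X=593-115.
arm.move_ptp([X,-212.3,100],q)
print(arm.move_l([X,-212.3,29],vel=100,until_force=10),arm.read_state()["eef_pos"])
move_gripper(0.0)
s=arm.read_state();print(s["time"],s["width"]*85,s["eef_pos"],s["force"].round(1))
arm.move_l([X,-212.3,90],vel=100);arm.pause(.3)
s=arm.read_state();print(s["time"],s["width"]*85,s["eef_pos"],s["force"].round(2),s["wrist_torque"].round(2))
c=shot("side","l1",(280,120,440,240));c=shot("wrist","l1w");np.save("l1w.npy",c,allow_pickle=True)
```

```text
False [ 478.47645769 -212.48018084   29.68476836]
17.0667 23.152313287486184 [ 478.40559841 -212.44871381   29.82298323] [-1.1  1.9  6.3]
18.125 22.84871040460462 [ 477.7614175  -212.17050164   89.44829791] [ 0.03 -0.15 -7.97] [-0.01  0.16  0.02]
```

View pics/l1.png

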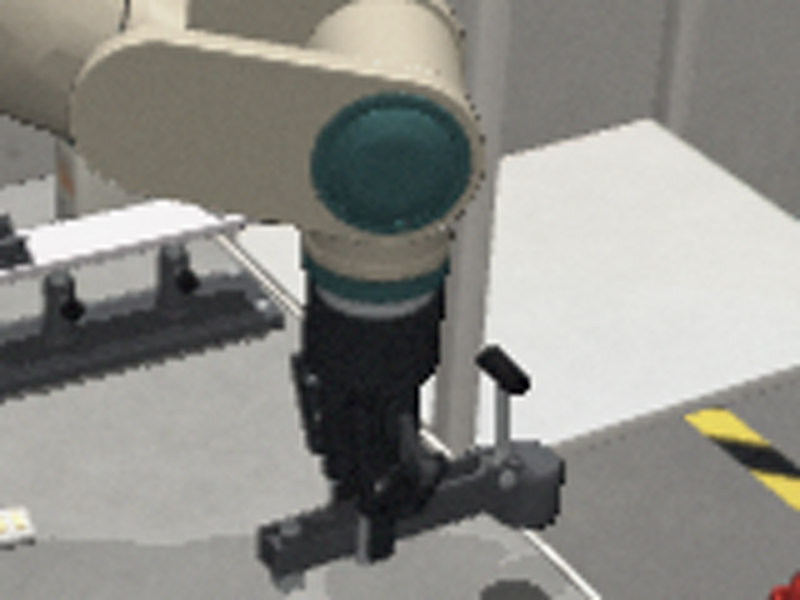

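View pics/l1w.png

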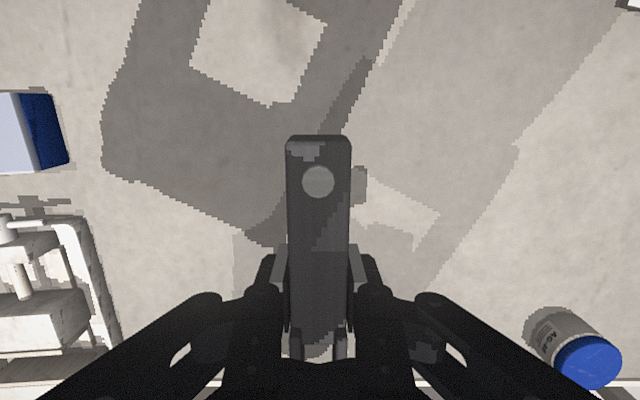

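Run:
```python
from h import *
c=np.load("l1w.npy",allow_pickle=True).item()
for u,v,z in ((318.5,182,98.7),(318.5,137,97.7)): print(plane(c,u,v,z))
```

```text
[ 432.92335755 -212.84653414   98.7       ]
[ 416.95550638 -212.85845608   97.7       ]
```

Run:
```python
from h import *
yaw=np.radians(177.2);q=qt(yaw,0);u=np.array([np.cos(yaw),np.sin(yaw)])
T=np.array([578.4,140.7])+115*u
H=29.7
arm.move_l([478,-212.3,150+H],vel=250)
arm.move_ptp([*T,150+H],q)
arm.move_l([*T,138+H],vel=60);arm.pause(.3)
s=arm.read_state();print(s["time"],s["eef_pos"],T,s["force"].round(2),s["wrist_torque"].round(2))
np.save("f0.npy",np.r_[s["force"],s["wrist_torque"]])
shot("side","d1",(260,90,420,210));shot("scene","d1s",(220,90,380,210));c=shot("wrist","d1w");np.save("d1w.npy",c,allow_pickle=True)
```

```text
20.7333 [463.66036151 146.36439921 167.96095038] [463.53729421 146.31772353] [-0.58 -0.22 -6.78] [-0.    0.22  0.03]
```

View pics/d1.png

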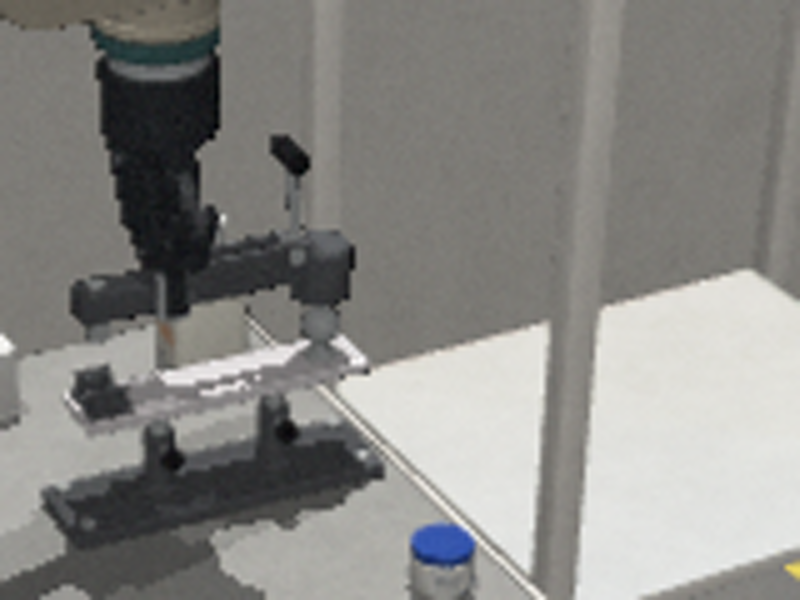

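View pics/d1w.png

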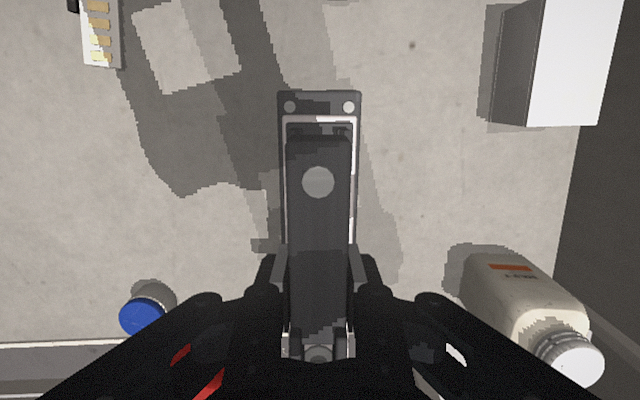

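Coupler sits above the stand, bar mid 318.5 px against stand plate mid 319.5 px, and the ball is right below the head at (320,320) in the side crop. Lower by feel.

Run:
```python
from h import *
f0=np.load("f0.npy")
p=arm.read_state()["eef_pos"];yaw=np.radians(177.2);T=np.array([578.4,140.7])+115*np.array([np.cos(yaw),np.sin(yaw)])
r=arm.move_l([*T,75+29.7],vel=22,until_force=4)
s=arm.read_state();print(r,s["time"],s["eef_pos"],s["eef_pos"][2]-29.7,(np.r_[s["force"],s["wrist_torque"]]-f0).round(2))
arm.pause(.2)
s=arm.read_state();print(s["eef_pos"],(np.r_[s["force"],s["wrist_torque"]]-f0).round(2))
shot("side","d2",(260,90,420,210))
```

```text
True 22.7 [463.56583156 146.32234634 124.55400907] 94.854009073377 [ 0.16  1.03 13.76  0.04 -0.26 -0.02]
[463.58314096 146.3069309  124.57239927] [-0.41  0.07 12.59 -0.05 -0.3  -0.1 ]
```

View pics/d2.png

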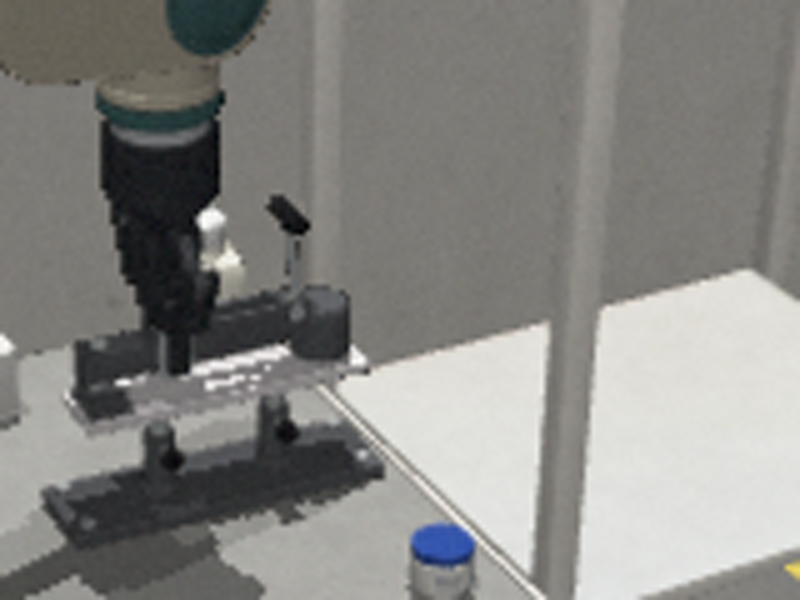

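Seated: stopped with the underside at about 95 mm (vision said 96), +12.6 N upward, no side force, and the moment puts the load between both supports. Handle still up. Release and look.

Run:
```python
from h import *
arm.pause(.2)
s=arm.read_state();p=s["eef_pos"];print(s["force"].round(1))
np.save("seat.npy",p)
move_gripper(0.45)
arm.pause(.1)
s=arm.read_state();print(s["time"],s["eef_pos"],s["force"].round(1),s["width"])
arm.move_l([p[0],p[1],250],vel=200)
move_gripper(0.0);arm.pause(.2)
s=arm.read_state();print(s["time"],s["force"].round(1))
shot("side","r1",(260,90,420,210));c=shot("wrist","r1w");np.save("r1w.npy",c,allow_pickle=True)
```

```text
[-0.2 -0.3  5.7]
23.55 [461.83367963 145.92235405 121.91509391] [ 0.1 -0.7 -0.6] 0.45005251330597057
24.9917 [-0.8  0.6  0.2]
```

View pics/r1.png

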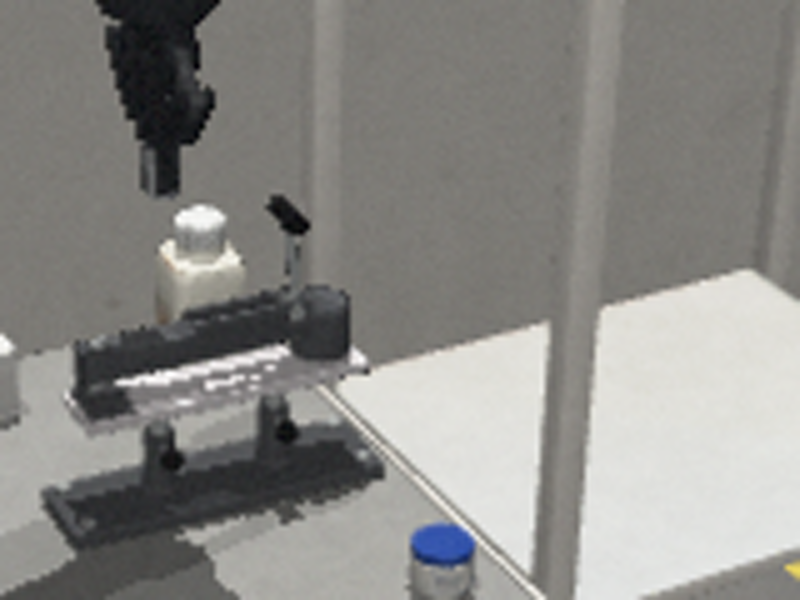

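View pics/r1w.png

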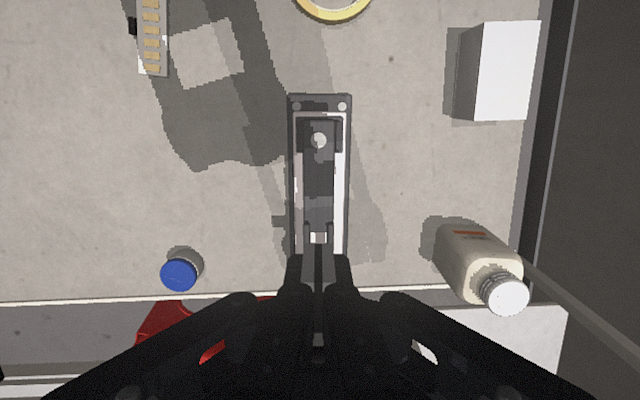

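Coupler unchanged after release, bar centred in stand plate (318 px). Now push the handle over from the head side with closed fingers, then press from above.

Run:
```python
from h import *
yaw=np.radians(177.2);q=qt(yaw,0);u=np.array([np.cos(yaw),np.sin(yaw)])
o=np.load("seat.npy")[:2]-115*u;Z=94.9
P=lambda lx,lz:[*(o+lx*u),Z+lz]
print(o)
arm.move_l(P(-25,150),vel=250)
s=arm.read_state();f0=s["force"];
arm.move_l(P(-22,38+66.5-3+19),vel=150)
for a in (1.5,1.35,1.2,1.05,.9,.78):
    arm.move_l(P(24+66.5*np.cos(a)-8-10,38+66.5*np.sin(a)-2+19),vel=60)
    s=arm.read_state();print(a,s["time"],(s["force"]-f0).round(1))
shot("side","p1",(260,90,420,210))
```

```text
[578.44530343 140.7139825 ]
1.5 26.8417 [ 0.5 -1.  -0.2]
1.35 27.1583 [ 0.3 -0.5  0.1]
1.2 27.475 [-0.4 -0.5  0.4]
1.05 27.7917 [ 0.9 -1.5 -0.1]
0.9 28.1083 [-0.6 -1.  -0.6]
0.78 28.3917 [-0.9 -0.5 -0.3]
```

View pics/p1.png

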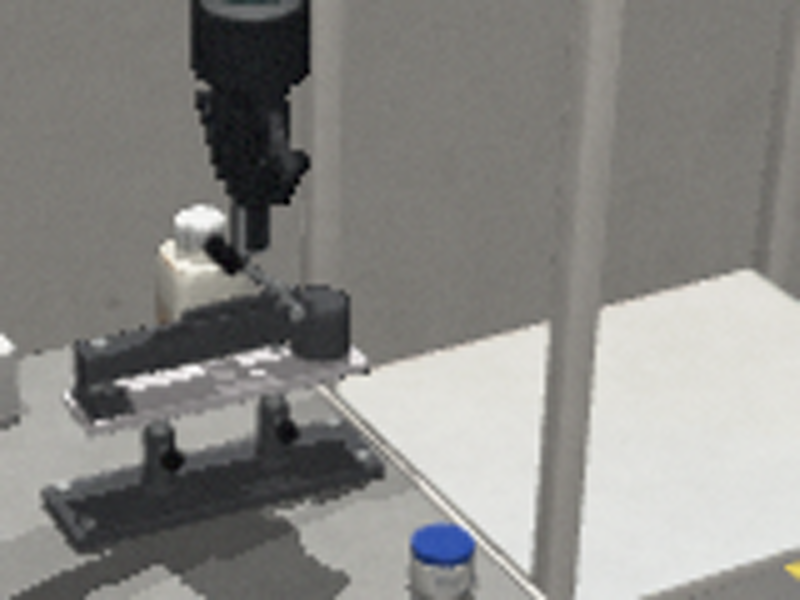

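Handle at about 45°, grip at (225,250). Press down from above.

Run:
```python
from h import *
yaw=np.radians(177.2);q=qt(yaw,0);u=np.array([np.cos(yaw),np.sin(yaw)])
o=np.load("seat.npy")[:2]-115*u;Z=94.9
P=lambda lx,lz:[*(o+lx*u),Z+lz]
p=arm.read_state()["eef_pos"]
arm.move_l([p[0]+5,p[1],p[2]],vel=60)
arm.move_l([p[0]+5,p[1],p[2]+30],vel=120)
arm.move_l(P(74,135),vel=120)
f0=arm.read_state()["force"]
for a in (.8,.6,.45,.33):
    arm.move_l(P(24+66.5*np.cos(a)+2,38+66.5*np.sin(a)+8+19),vel=60)
    s=arm.read_state();print(a,s["time"],(s["force"]-f0).round(1))
r=arm.move_l(P(89,52+8+19-8),vel=12,until_force=13)
s=arm.read_state();print(r,s["time"],(s["force"]-f0).round(1),s["eef_pos"]-np.array(P(89,79)))
arm.pause(.2);s=arm.read_state();print((s["force"]-f0).round(1),s["eef_pos"]-np.array(P(89,79)))
shot("side","p2",(260,90,420,210))
```

```text
0.8 29.9833 [-0.8  1.2 -0.5]
0.6 30.3583 [-0.4  0.1 -0.7]
0.45 30.675 [-0.5 -0.6 -0.9]
0.33 30.9583 [ 0.1  0.4 -0.7]
True 31.7583 [-2.6 -0.7  4.5] [-0.17220545  0.19170289 -0.51611512]
[-1.2 -0.4  5. ] [-0.16022291  0.16838312 -0.50501319]
```

View pics/p2.png

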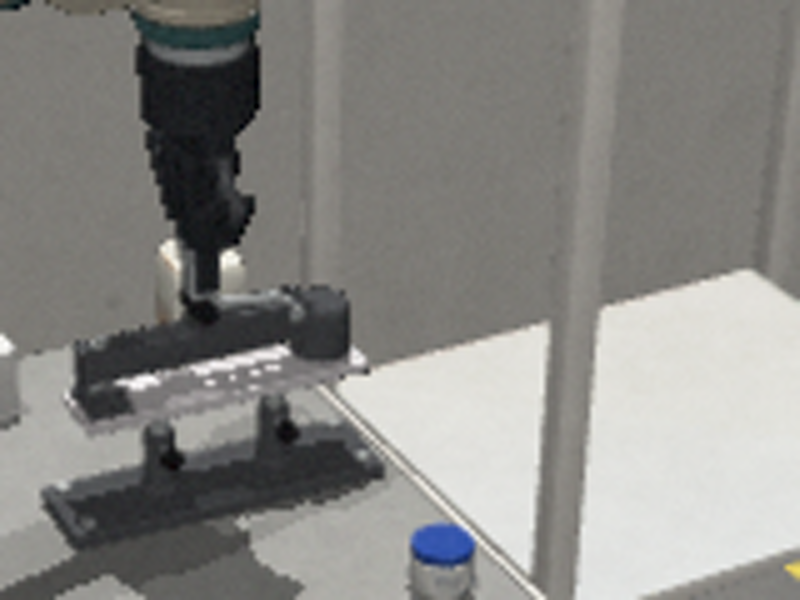

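Run:
```python
from h import *
yaw=np.radians(177.2);u=np.array([np.cos(yaw),np.sin(yaw)])
o=np.load("seat.npy")[:2]-115*u;Z=94.9
P=lambda lx,lz:[*(o+lx*u),Z+lz]
f0=np.array([-.8,.6,.2])
for i in range(8):
    # step the command down
    arm_z=79-0.5-1.0*(i+1)
    arm.move_l(P(89,arm_z),vel=8,until_force=20)
    arm.pause(.15)
    s=arm.read_state();print(arm_z-79,s["time"],(s["force"]-f0).round(1),(s["eef_pos"]-np.array(P(89,79))).round(2))
    if s["force"][2]>17: break
```

```text
-1.5 32.4083 [-3.4 -0.6  6.7] [-0.07  0.16 -0.57]
-2.5 32.8333 [-6.  -1.3 11.3] [-0.01  0.23 -0.75]
-3.5 33.2583 [-8.2 -1.6 15.9] [ 0.01  0.32 -0.94]
-4.5 33.6833 [-10.5  -1.1  20.1] [ 0.03  0.42 -1.15]
```

The grip has stopped yielding: only 0.2 mm per 4.5 N up to 20 N. Back off and check.

Run:
```python
from h import *
p=arm.read_state()["eef_pos"]
arm.move_l([p[0],p[1],p[2]+15],vel=60)
arm.move_l([p[0],p[1],270],vel=250)
arm.move_ptp([430,160,290],quat(np.pi/2-.05)); arm.pause(.4)
s=arm.read_state();print(s["time"],s["force"].round(1))
c=shot("side","e1",(270,110,370,185));c=shot("wrist","e1w");np.save("e1w.npy",c,allow_pickle=True)
im=c["pixels"];print([proj(c,x).round() for x in ([578.4,140.7,132],[418.5,148,132],[489.6,145,147])])
```

```text
35.3833 [-0.   0.6  0.1]
[array([307., 326.]), array([305., 173.]), array([306., 254.])]
```

View pics/e1.png

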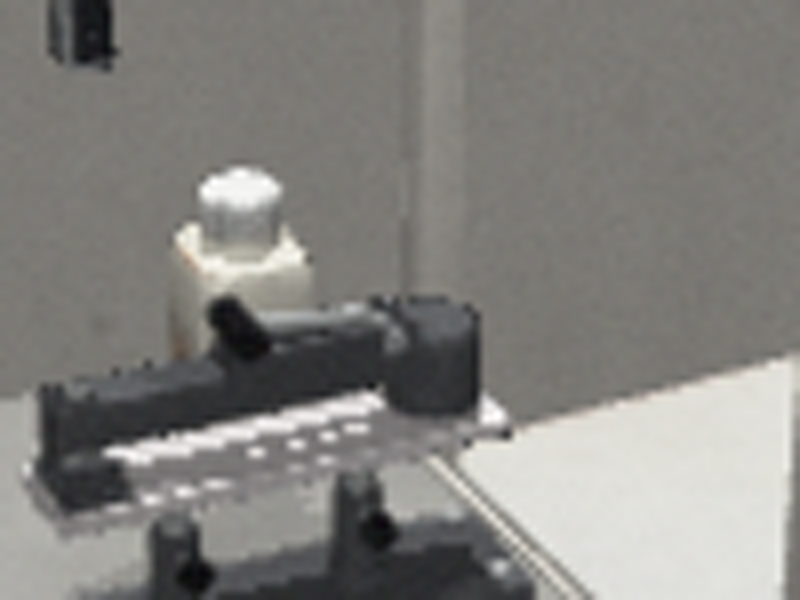

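View pics/e1w.png

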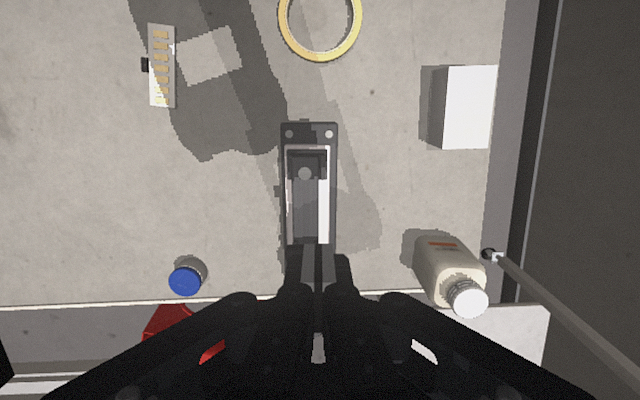

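Final view: foot bolt at (305,173), exactly where the predicted pose projects. The handle lies on the bar with its grip at (238,325) in the side crop. The jar and bottle haven't moved and the gripper is clear. Handing in.

Run:
```python
from h import *
job.job_done();print(arm.read_state()["time"])
```

```text
the job is handed in; nothing more can be done
the job is handed in; nothing more can be done
```

The coupler is parked on the stand with its handle pressed down, and I handed the job in at about 35 s; no verdict is reported back.

- **Handle up:** I swung the handle up to its stop by gripping its cross grip. This slid the coupler about 6 mm on the table, so I measured it again before picking it up by the bar.
- **Seating:** I lowered the coupler by feel until it stopped with its underside at about 95 mm. The upward force there was about 13 N with almost no side force, and the moment showed both the ball and the fork carrying load. I was still holding the bar and the handle was still up.
- **Locking:** After letting go, I pushed the handle over from the head side and pressed it down from above, up to 20 N. By then the grip was no longer giving.

**Last checks:**
- With the handle down, the grip's height was within about 1 mm of where fully locked should put it, which is roughly 0.015 rad. This came from arm position and force; I had no direct reading of the joint angle.
- In the final picture the foot bolt was exactly where the intended pose predicted, and the coupler looked level on the stand.
- The jar and bottle looked unmoved. I did not measure the other bystanders.
- The gripper was clear, with about zero force on it.

**Disagreements:**
- My first rough two-camera estimate of the ball was off by about 8 mm in x, 11 mm in y and 8 mm in height. I dropped it for the wrist views, which agreed with each other to about 1 mm.
- Those wrist views put the seat at about 96 mm, against 95 mm by touch.

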